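# Unstack the jacks set and put it away

### The job

Take the pile on the aluminium jacks case apart and put each piece away, in this order: the pink ball into the hollow of the pink ring rest, the yellow cup upright in the middle of the wooden bowl, the blue cup nested upright inside the yellow cup, and last the closed case, lid up, centred on the grey mat and lying squarely along it. Set each piece down rather than dropping it, keep the cups upright, and leave the green marble and the potted plant where they are.

Things in the scene. Friction and masses are not known exactly. Their poses are not given: they have to be found in the camera images.
- ball_center (a point): pink silicone ball, diameter 36 mm; the point is its centre. At the start it sits in the mouth of the blue cup, its centre 11 mm above the cup's rim.
- yellow_center (a point): yellow plastic cup, open at the top, standing on one half of the case at the start; outer diameter 64 mm from 26 mm up to its rim, tapering to 50 mm at the foot; 46 mm high; wall 4 mm, mouth 56 mm wide, inside floor 4 mm above its underside, 44 mm wide. The point is on its axis half-way up (23 mm above its underside); z is its axis, upward.
- blue_center (a point): blue plastic thick-walled cup, standing on the other half of the case at the start with the pink ball in its mouth; outer diameter 50 mm from 28 mm up to its rim, tapering to 38 mm at the foot; 60 mm high; mouth 28 mm wide. The point is on its axis half-way up (30 mm above its underside); z is its axis, upward. Nested in the yellow cup it stands on that cup's floor and its rim rises 18 mm above the yellow rim.
- case_center (a point): closed aluminium pencil-box style jacks case with a dark band at each end (the lid stays shut), 190 mm long (x), 60 mm wide (y), 26 mm high, about 0.3 kg; the point is its centre, 13 mm above its underside. At the start it lies flat on the shelf with the two cups on top, one 50 mm to either side of its middle along x.
- mat: flat grey felt mat for the case, fixed, 220 mm long (x) by 94 mm wide (y), 4 mm thick; the origin is the centre of its underside. Either way round is right for the case.
- bowl: dark wooden bowl, fixed, rim diameter 132 mm, rim 34 mm above the shelf, wall 5 mm; flat inside floor about 80 mm wide, 6 mm above the shelf; the origin is the centre of its underside. The yellow cup standing in it rises 18 mm above its rim.
- pink_rest: deep pink ring rest for the ball, fixed, outer diameter 56 mm, hole 26 mm, 18 mm high; the origin is the centre of its underside. The ball seated in it has its centre 29 mm above the shelf.
- green_rest: pale green ring rest, fixed, outer diameter 56 mm, 18 mm high, already holding the marble; the origin is the centre of its underside. Not a target.
- marble_center (a point): green glass marble, diameter 24 mm, sitting in the green ring rest; the point is its centre. Leave alone.
- plant_center (a point): small succulent in a terracotta pot, 66 mm across, about 85 mm high, loose; the point is on its axis 24 mm above the shelf. Leave alone.
Not all that is in view belongs to the job. What is shaped like the part that bears yellow_center but red is not meant. There is more than one size of the part that bears case_center; the job needs the largest.

How it is judged:
On the way, in this order (a step that is already met when the one before it is completed fails the run):
1. the pink ball sits in the pink ring rest, released (horizontal distance between ball_center and pink_rest below 0.006 m and height (world z) of ball_center between 0.024 and 0.034 m and linear speed of ball below 0.03 m/s and contact force between the fingers and ball below 0.1 N), for 0.2 s.
2. the yellow cup stands upright in the bowl, released (horizontal distance between yellow_center and bowl below 0.018 m and angle between yellow_center's own z axis and vertical below 0.12 rad and z of yellow_center in the frame of bowl below 0.034 m and contact force between the fingers and yellow_cup below 0.1 N and linear speed of yellow_cup below 0.02 m/s), for 0.2 s.
3. the blue cup stands nested in the yellow cup, released (horizontal distance between blue_center and yellow_center below 0.008 m and angle between blue_center's own z axis and vertical below 0.15 rad and z of blue_center in the frame of yellow_center between 0.005 and 0.016 m and horizontal distance between yellow_center and bowl below 0.018 m and angle between yellow_center's own z axis and vertical below 0.12 rad and z of yellow_center in the frame of bowl below 0.034 m and contact force between the fingers and blue_cup below 0.1 N and linear speed of blue_cup below 0.02 m/s), for 0.2 s.
4. the case lies centred on the mat, released (horizontal distance between case_center and mat below 0.014 m and angle between the x axis of case_center and the x axis of mat, either way round below 0.15 rad and height (world z) of case_center below 0.021 m and angle between case_center's own z axis and vertical below 0.05 rad and contact force between the fingers and case below 0.1 N and linear speed of case below 0.02 m/s), for 0.2 s.
At the end, for the whole second after the job is handed in: Released, at rest: ball seated in pink rest (6 mm, centre 24-34 mm up); yellow cup upright (0.12 rad) on the bowl floor within 18 mm of centre; blue cup upright (0.15 rad), fully down in the yellow cup, axes within 8 mm; case flat on the mat, within 14 mm of centre, 0.15 rad, either way round (all of step 1 and all of step 3 and all of step 4 and contact force between the fingers and yellow_cup below 0.1 N and linear speed of yellow_cup below 0.02 m/s); the robot touches nothing.
It fails at once if a piece is dropped (falls freely by more than about 25 mm) ((contact force between the fingers and ball below 0.05 N and linear speed of ball above 0.7 m/s) or (contact force between the fingers and yellow_cup below 0.05 N and linear speed of yellow_cup above 0.7 m/s) or (contact force between the fingers and blue_cup below 0.05 N and linear speed of blue_cup above 0.7 m/s) or (contact force between the fingers and case below 0.05 N and linear speed of case above 0.7 m/s)).
It fails at once if a cup is tipped over (angle between any of yellow_center, blue_center's own z axis and vertical above 0.7 rad).
It fails at once if the green marble is disturbed (moved more than 15 mm) (distance of marble_center from where it was at the start of the episode above 0.015 m).
It fails at once if the potted plant is disturbed (moved more than 20 mm) (distance of plant_center from where it was at the start of the episode above 0.02 m).
It also fails if it takes over 115 s, if anything falls off the work surface, if the arm or the gripper's body presses on something with over 40 N, if the wrist force passes 120 N, or if a joint passes its speed limit or range.

### The arm

A 6-joint arm with a two-finger parallel gripper is mounted at the origin on the work surface. World frame = base frame: x ahead of the robot, y to its left, z up, the work surface at z = 0. Lengths are in m, angles in rad, forces in N, time in s.
With the tool pointing down it reaches from about 0.35 to 0.775 m from the base axis. Payload 7.3 kg.
Tool frame: the origin (TCP) lies on the centre line of the jaws, within the pads' length; the fingertips stand tip_reach ahead of it and the grasp point (between the pads) lies 6 mm ahead of it (tip_reach is the distance from the TCP to the fingertips, in m); x points along the fingers, y is the direction in which the jaws open and shut, and the axes are right-handed (so a half turn about x gives the same grasp; the last joint's range is limited). The gripper opens to 92 mm and grips with 3 to 60 N. Pads are 19 mm wide; open, the fingers measure 130 mm over their backs; the gripper's body (75 mm by 190 mm) begins 47 mm behind the grasp point.
Start: joints at [0.962, 0.342, 1.524, -0, 1.275, -0.146], TCP at [0.234, 0.47, 0.252] pointing down, gripper open.
Joint ranges: [-2.53, 2.53], [-0.77, 2.02], [0.04, 2.7], [-1, 4.14], [0.28, 2.66], [-3.11, 3.11]. Speed limits (rad/s): [2.57, 2.57, 3.14, 3.14, 3.14, 3.14].

### API

Orientations are given as [roll, pitch, yaw] about the fixed x, y, z axes, in that order (R = Rz(yaw) Ry(pitch) Rx(roll)).
In Python, from cell import observe, read_camera, get_calibration, hand_in, tip_reach gives the robot as it stands. The module is installed in compiled form; this text tells all that it offers.
- The arm moves only by the shell command python3 -m crank 'ROWS' [FORCE]. ROWS is JSON, a list of rows, each an object of numbers: "fingers": the opening, from -1 (shut) to 1 (fully open); "tx", "ty", "tz": the shift along the tool's x, y, z in units of 40 mm (1.0 is 40 mm); "roll": the turn about the tool's x in units of 10 degrees (1.0 is 10 degrees). In form: [{"fingers": .., "tx": .., "ty": .., "tz": .., "roll": ..}, ...]. A call has exactly 8 rows; each row is the pose to reach, as a shift and turn from the pose commanded when the call began, along the tool's axes at that moment; what a row does not reach only later rows make up. A row lasts 1/8 s, in which the tool goes at most 62.5 mm and 10.7 degrees, less where a joint would pass 70% of its speed; a pose out of reach is approached as far as the arm can. A call with a gripper value outside its range is refused whole. The fingers move at their own pace and stop on an object; FORCE is the grip in N (left out, the last holds). Time passes only in rows, so rows that repeat a pose let the fingers close, or fill a call up. It gives the time, the measured TCP pose, the force and the opening at its end, in the units of the state.
- observe(): the state, without advancing time (a new reading comes with each control period).
- read_camera(name): name is "scene" or "top" or "wrist"; returns (picture, depth): 384x512x3 uint8, red, green, blue; 384x512 float32, m along the optical axis (not along the pixel's ray), 0 where there is no reading.
- get_calibration(name): a dict with "vertical_fov" (degrees; the focal length in pixels is half the picture's height over the tangent of half this angle, whatever the lens; pixels are square), "cx", "cy" (the principal point, pixels), "pose" (4x4, takes a point from camera to world coordinates); the wrist camera has in their place "T_tool_cam" (4x4, takes a point from camera to tool coordinates, whose origin is the TCP and whose axes are the tool frame's). Camera axes: x right, y down, z forward; pixel columns grow to the right and rows downward; lengths in m; the calibration is good to about 2 mm. A picture is of the moment at which its call begins: read the wrist's pose just before it. get_calibration takes no time and is no camera call.
- hand_in(): hands the job in, once; it reports no verdict.
The state is a dict: "time": time; "qpos": joint angles; "qvel": joint speeds; "joint_efforts": joint torques, N m; "tool_pos": TCP position; "tool_rot": TCP orientation; "contact_force": force on the tool from outside, world axes, zero at the start; "torque": the same for the moment, N m; "opening": finger opening in m.
Only numpy, scipy, OpenCV 4.12 (cv2) and the standard library are available. Lean on these libraries where they do the work, as an engineer would, in place of code of your own. Each camera call takes 0.05 s, during which the arm holds its last target. There are 200 camera calls.

## Working session

There is one attempt and no reset: what is moved stays moved. The work goes in short steps, Python scripts to look and compute and a shell command to move; the robot and the scene stay as the last step left them, time stands still between calls to the robot, and variables do not carry over. Pictures are saved under pics/ and viewed, about 12 in all and at most 16, crops included, and the job is handed in when it is done.

```bash
mkdir -p pics; cat > h.py <<'E'
import numpy as np, cv2
from cell import observe, read_camera, get_calibration, tip_reach
from scipy.spatial.transform import Rotation as R
def tool():
    s=observe(); T=np.eye(4); T[:3,:3]=R.from_euler('xyz',s['tool_rot']).as_matrix(); T[:3,3]=s['tool_pos']; return T
def grab(name,png=None):
    T=tool(); im,d=read_camera(name); c=get_calibration(name)
    P=c['pose'] if 'pose' in c else T@np.array(c['T_tool_cam'])
    P=np.array(P); f=im.shape[0]/2/np.tan(np.radians(c['vertical_fov'])/2)
    v,u=np.mgrid[:im.shape[0],:im.shape[1]]
    X=np.stack([(u-c['cx'])/f*d,(v-c['cy'])/f*d,d],-1)@P[:3,:3].T+P[:3,3]
    X[d<=0]=np.nan
    if png: cv2.imwrite('pics/'+png,im[...,::-1])
    return im,d,X
def fitc(p):
    A=np.c_[2*p,np.ones(len(p))]; s=np.linalg.lstsq(A,(p**2).sum(1),rcond=None)[0]
    return s[:2],np.sqrt(s[2]+s[0]**2+s[1]**2)
E
python3 - <<'E'
from h import *
print(observe(), tip_reach)
for n in ['top','scene']:
    im,d,X=grab(n,n+'0.png'); np.savez(n+'0.npz',im=im,X=X)
    print(n,get_calibration(n))
a=cv2.imread('pics/top0.png')
print(get_calibration('wrist'))
E
```

```text
{'time': 0.0, 'qpos': array([ 9.61972970e-01,  3.42759249e-01,  1.52502810e+00,  4.72724040e-05,
        1.27536757e+00, -1.45999355e-01]), 'qvel': array([ 3.00733390e-05, -1.00103075e-03, -2.09171839e-04,  7.89970534e-04,
        2.49179177e-04, -7.45708265e-05]), 'joint_efforts': array([-6.54403120e-04, -4.31235301e+01, -2.44223017e+01,  7.17294146e-02,
        5.59763610e-02, -1.77507209e-04]), 'tool_pos': array([0.23415868, 0.46948316, 0.2510221 ]), 'tool_rot': array([-1.7457218 ,  1.56923341, -2.2085596 ]), 'contact_force': array([-0.04070074,  0.23788852, -0.95192847]), 'torque': array([ 0.01114364, -0.02763426,  0.00436419]), 'opening': 0.09205005567089937} 0.025
top {'vertical_fov': 56.003250326558664, 'cx': 252.07642784649968, 'cy': 194.04503935252038, 'pose': array([[-0.02314942, -0.98647861,  0.16224689,  0.39445364],
       [-0.99971473,  0.02188773, -0.00955975,  0.01846205],
       [ 0.00587928, -0.16242191, -0.98670388,  1.05895414],
       [ 0.        ,  0.        ,  0.        ,  1.        ]])}
scene {'vertical_fov': 48.59452446691478, 'cx': 255.39833950946382, 'cy': 190.70788262616605, 'pose': array([[ 0.53784236,  0.64002028, -0.54872547,  1.13321087],
       [ 0.84284248, -0.39393794,  0.36664621, -0.37939498],
       [ 0.01849723, -0.659687  , -0.7513128 ,  0.89395142],
       [ 0.        ,  0.        ,  0.        ,  1.        ]])}
{'vertical_fov': 62.500978847221, 'cx': 264.66251035250076, 'cy': 189.25643151518534, 'T_tool_cam': array([[-2.67028272e-04, -2.89330507e-01,  9.57229223e-01,
        -1.33239380e-01],
       [ 9.99999609e-01, -8.84232829e-04,  1.16927422e-05,
        -8.84311252e-04],
       [ 8.43030437e-04,  9.57228852e-01,  2.89330630e-01,
        -7.90508307e-02],
       [ 0.00000000e+00,  0.00000000e+00,  0.00000000e+00,
         1.00000000e+00]])}
```

View pics/top0.png

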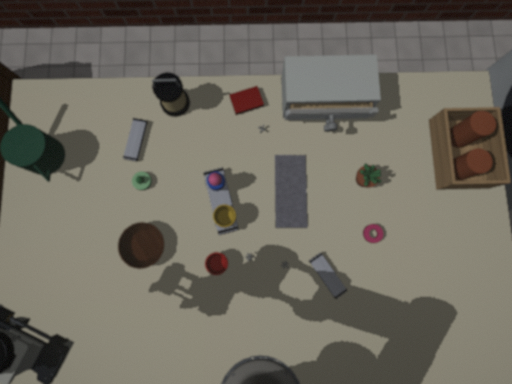

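View pics/scene0.png

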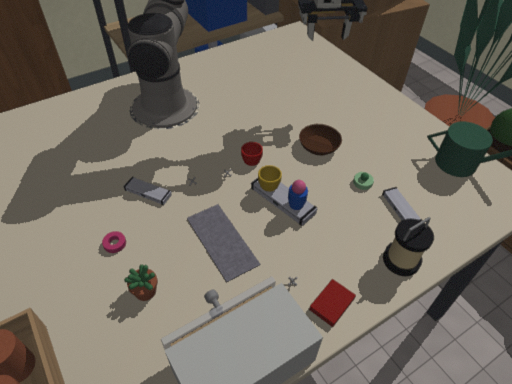

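The top view shows the pile's case at (222,205), with yellow cup (225,216), blue cup and ball (215,180). Two smaller cases are at (136,139) and (328,275), and the red cup decoy is at (217,264). The bowl is at (141,245), the mat at (291,190), the pink rest at (374,233), the marble at (143,181) and the plant at (368,175). The case under the cups fits; I'll measure and confirm with a crop.

```bash
python3 - <<'E'
from h import *
T=np.load('top0.npz'); S=np.load('scene0.npz')
def show(nm,pts):
    pts=pts[~np.isnan(pts[:,0])]
    if len(pts)<4: print(nm,'none');return
    r=cv2.minAreaRect((pts[:,:2]*1000).astype(np.float32))
    c,rad=fitc(pts[:,:2])
    ec,er=cv2.minEnclosingCircle((pts[:,:2]*1000).astype(np.float32))
    print(nm,len(pts),'z',np.round(np.percentile(pts[:,2],[2,50,98]),3),'rect',np.round(r[0]),np.round(r[1]),round(r[2],1),'encl',np.round(ec),round(er),'mean',np.round(pts.mean(0)[:2],3))
win={'case':((185,150,250,245),(240,160,325,230)),'smallA':((118,112,155,165),(375,180,425,235)),'smallB':((305,250,350,300),(118,172,180,208)),
'bowl':((110,215,175,275),(290,120,350,160)),'mat':((270,148,312,234),(183,200,262,280)),'prest':((355,218,392,248),(98,228,132,258)),'green':((128,168,158,194),(348,168,380,192)),'plant':((350,158,388,192),(118,258,165,303)),'red':((200,248,235,280),(235,138,268,168))}
for n,D,i in (('top',T,0),('scene',S,1)):
    print(n); im=D['im'];X=D['X']; hsv=cv2.cvtColor(im,cv2.COLOR_RGB2HSV)
    for k,w in win.items():
        a,b,c,d=w[i]; p=X[b:d,a:c].reshape(-1,3); h=hsv[b:d,a:c].reshape(-1,3)
        if k=='mat': m=h[:,1]<45; m&=(h[:,2]<140)
        else: m=p[:,2]>0.010
        show(k,p[m])
        if k=='case':
            H=h[:,0].astype(int);Sa=h[:,1]; q=p[:,2]
            show('yellow',p[(H>18)&(H<33)&(Sa>130)&(q>.03)])
            show('yrim',p[(H>18)&(H<33)&(Sa>130)&(q>.066)])
            show('blue',p[(H>105)&(H<135)&(Sa>120)&(q>.03)])
            show('brim',p[(H>105)&(H<135)&(Sa>120)&(q>.080)])
            show('ball',p[((H>150))&(Sa>90)&(q>.03)])
            show('casetop',p[(q>.018)&(q<.032)])
        if k=='bowl': show('brim',p[p[:,2]>.028])
        if k=='prest': show('prtop',p[p[:,2]>.014])
im=T['im']; a=cv2.resize(im[110:310,100:400],None,fx=2.6,fy=2.6,interpolation=cv2.INTER_CUBIC)
cv2.imwrite('pics/crop1.png',np.clip(a[...,::-1]*1.4,0,255).astype(np.uint8))
E
```

```text
top
case 1380 z [0.021 0.029 0.114] rect [548.  99.] [190.  65.] 13.4 encl [547. 101.] 99 mean [0.542 0.097]
yellow 252 z [0.03  0.036 0.073] rect [501.  86.] [58. 51.] 89.6 encl [498.  86.] 29 mean [0.503 0.088]
yrim 34 z [0.067 0.071 0.075] rect [502.  85.] [59. 48.] 81.0 encl [498.  86.] 29 mean [0.506 0.082]
blue 54 z [0.082 0.086 0.09 ] rect [582. 104.] [20. 42.] 19.1 encl [590. 107.] 21 mean [0.58  0.104]
brim 54 z [0.082 0.086 0.09 ] rect [582. 104.] [20. 42.] 19.1 encl [590. 107.] 21 mean [0.58  0.104]
ball 114 z [0.086 0.111 0.117] rect [597. 112.] [37. 28.] 43.4 encl [599. 110.] 19 mean [0.595 0.109]
casetop 827 z [0.021 0.027 0.032] rect [548. 100.] [190.  62.] 13.2 encl [547. 102.] 98 mean [0.537 0.097]
smallA 601 z [0.011 0.018 0.021] rect [740. 356.] [ 43. 131.] 77.8 encl [740. 356.] 67 mean [0.738 0.355]
smallB 698 z [0.013 0.017 0.021] rect [ 327. -201.] [130.  43.] 32.8 encl [ 327. -201.] 67 mean [ 0.327 -0.201]
bowl 904 z [0.01  0.023 0.036] rect [425. 324.] [129. 129.] 45.0 encl [424. 324.] 66 mean [0.425 0.332]
brim 350 z [0.028 0.033 0.037] rect [425. 324.] [129.
[... 1796 characters left out ...]
] [131. 130.] 77.1 encl [426. 324.] 68 mean [0.422 0.328]
mat 3043 z [-0.002  0.004  0.007] rect [576. -53.] [206. 227.] 88.7 encl [576. -69.] 134 mean [ 0.578 -0.098]
prest 313 z [0.01  0.017 0.021] rect [ 445. -338.] [56. 54.] 19.6 encl [ 445. -338.] 29 mean [ 0.447 -0.338]
prtop 273 z [0.014 0.018 0.021] rect [ 444. -338.] [54. 55.] 69.7 encl [ 445. -338.] 29 mean [ 0.446 -0.338]
green 250 z [0.011 0.018 0.037] rect [616. 333.] [55. 55.] 54.3 encl [616. 335.] 30 mean [0.619 0.329]
plant 812 z [0.016 0.058 0.085] rect [ 610. -324.] [67. 65.] 18.1 encl [ 608. -327.] 36 mean [ 0.615 -0.326]
red 390 z [0.012 0.033 0.07 ] rect [403.  97.] [ 62. 137.] 64.6 encl [406. 101.] 69 mean [0.373 0.112]
```

View pics/crop1.png

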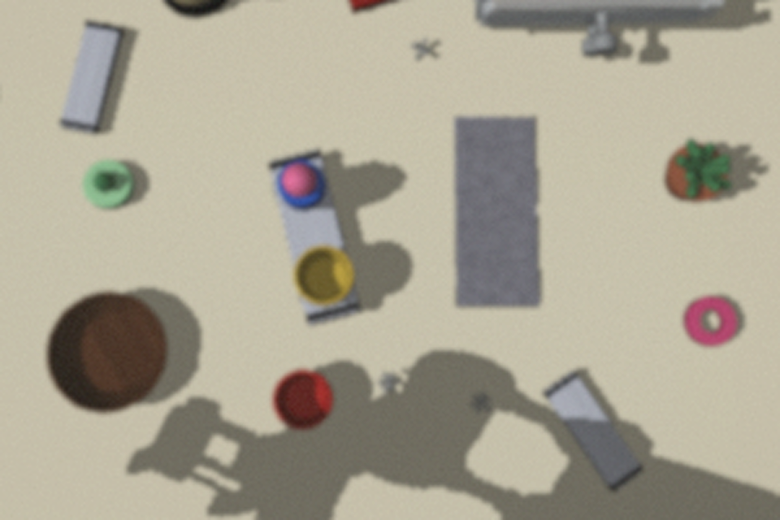

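The pile's case measures 190x62 mm, against 131x43 mm for the other two, so it is the largest and the one meant. The crop shows yellow on it at (325,275) and ball and blue cup at (300,182). The red cup at (303,400) is left out. Next: move over the ball, then refine with the wrist camera.

```bash
cat >> h.py <<'E'
def plan(x,y,z,psi_deg):
    T=tool(); M=T[:3,:3]; d=M.T@(np.array([x,y,z])-T[:3,3])/0.04
    cur=np.degrees(np.arctan2(M[1,1],M[0,1])); diff=(psi_deg-cur+90)%180-90
    roll=diff*np.sign(M[2,0])/10
    print('at',np.round(T[:3,3],4),'psi',round(cur,2),'down',np.round(M[:,0],4),'q6',round(observe()['qpos'][5],2),'F',np.round(observe()['contact_force'],1),'open',round(observe()['opening'],4))
    print('tx %.3f ty %.3f tz %.3f roll %.2f'%(*d,roll))
E
python3 -c "
from h import *
plan(.598,.110,.22,103.3)"
```

```text
at [0.2342 0.4695 0.2511] psi 63.48 down [-7.0e-04 -1.1e-03 -1.0e+00] q6 -0.15 F [ 0.4 -0.6 -0.6] open 0.0915
tx 0.782 ty -3.981 tz 12.151 roll -3.98
```

```bash
python3 -m crank '[{"fingers":1,"tx":0,"ty":-0.4,"tz":1.2,"roll":-0.4},{"fingers":1,"tx":0,"ty":-0.9,"tz":2.7,"roll":-1},{"fingers":1,"tx":0,"ty":-1.4,"tz":4.2,"roll":-1.5},{"fingers":1,"tx":0,"ty":-1.9,"tz":5.7,"roll":-2},{"fingers":1,"tx":0,"ty":-2.3,"tz":7.1,"roll":-2.5},{"fingers":1,"tx":0,"ty":-2.8,"tz":8.5,"roll":-3},{"fingers":1,"tx":0,"ty":-3.2,"tz":9.8,"roll":-3.5},{"fingers":1,"tx":0,"ty":-3.5,"tz":10.6,"roll":-4}]' 5
python3 - <<'E'
from h import *
plan(.598,.110,.22,103.3)
im,d,X=grab('wrist','w1.png')
E
```

```text
time: 1.1
tool_pos: [0.5527, 0.1531, 0.2511]
tool_rot: [-3.065, 1.57, -2.829]
contact_force: [0.3, 0.5, 0.7]
opening: 0.0914
at [0.5527 0.1531 0.2511] psi 103.54 down [-7.e-04 -2.e-04 -1.e+00] q6 -1.67 F [0.3 0.5 0.7] open 0.0914
tx 0.776 ty -1.312 tz 0.850 roll 0.02
```

View pics/w1.png

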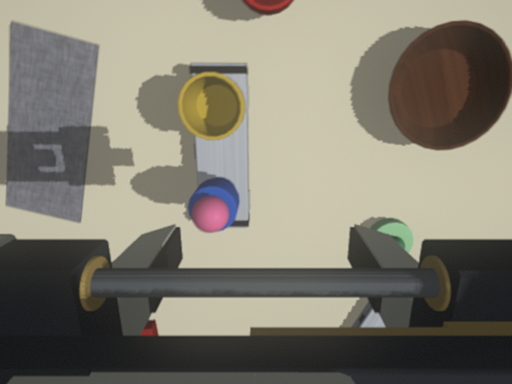

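The wrist view shows the ball (211,213), yellow cup (211,105), bowl (450,85) and part of the mat (50,120). I'll measure these from here.

```bash
cat >> h.py <<'E'
def circ(pts,r=None):
    from scipy.optimize import least_squares
    c=pts[:,:2].mean(0)
    f=lambda p:np.hypot(pts[:,0]-p[0],pts[:,1]-p[1])-(p[2])
    s=least_squares(f,[*c,r or .03],loss='soft_l1',f_scale=.001); return np.round(s.x,4)
def sphere(pts,r):
    from scipy.optimize import least_squares
    f=lambda p:np.linalg.norm(pts-p,axis=1)-r
    return np.round(least_squares(f,pts.mean(0)-[0,0,.01],loss='soft_l1',f_scale=.001).x,4)
def cols(im,X):
    h=cv2.cvtColor(im,cv2.COLOR_RGB2HSV); H=h[...,0].astype(int);Sa=h[...,1];v=~np.isnan(X[...,0])
    return dict(y=v&(H>18)&(H<33)&(Sa>130),b=v&(H>105)&(H<135)&(Sa>120),p=v&(H>150)&(H<176)&(Sa>90))
E
python3 - <<'E'
from h import *
im,d,X=grab('wrist'); C=cols(im,X); z=X[...,2]
U=np.zeros(z.shape,bool);U[:235]=1
p=X[C['p']&U&(z>.09)]; print('ball',len(p),sphere(p,.018))
p=X[C['y']&U&(z>.066)]; print('yrim',len(p),circ(p,.03),np.median(p[:,2]))
r=cv2.minEnclosingCircle((p[:,:2]*1000).astype(np.float32));print(r)
p=X[C['b']&U&(z>.08)]; print('brim',len(p),circ(p,.024),np.median(p[:,2]))
B=np.zeros(z.shape,bool);B[15:155,375:]=1
p=X[B&(z>.029)]; print('bowl',len(p),circ(p,.064),cv2.minEnclosingCircle((p[:,:2]*1000).astype(np.float32)),np.median(p[:,2]))
B=np.zeros(z.shape,bool);B[55:230,180:255]=1
p=X[B&(z>.015)&(z<.032)]; print('case',len(p),cv2.minAreaRect((p[:,:2]*1000).astype(np.float32)),np.median(p[:,2]))
S=np.load('scene0.npz')
for n,D in(('top',np.load('top0.npz')),('scene',S)):
    X=D['X'];C=cols(D['im'],X);z=X[...,2]
    p=X[C['p']&(z>.088)&(abs(X[...,0]-.6)<.04)];print(n,'ball',sphere(p,.018))
    for k,c,a,b,cc in(('prest','p',.012,.03,(.444,-.338)),):
        p=X[C[c]&(z>a)&(z<b)&(np.hypot(X[...,0]-cc[0],X[...,1]-cc[1])<.05)];print(n,k,cv2.minEnclosingCircle((p[:,:2]*1000).astype(np.float32)),p[:,:2].mean(0))
E
```

```text
ball 949 [0.5955 0.1091 0.0981]
yrim 768 [0.4979 0.0881 0.0293] 0.07207624945553373
((497.7266540527344, 87.86510467529297), 31.215089797973633)
brim 481 [0.5963 0.1085 0.0224] 0.08620133408739417
bowl 2382 [0.4251 0.3232 0.0618] ((425.0023498535156, 324.9035339355469), 65.9281005859375) 0.03354397826184685
case 5271 ((548.0430297851562, 100.8943099975586), (189.9044952392578, 62.54814147949219), 12.942319869995117) 0.026627622020886754
top ball [0.5956 0.1088 0.0977]
top prest ((444.7160949707031, -337.7524108886719), 27.455123901367188) [ 0.44430421 -0.33709071]
scene ball [0.5958 0.1104 0.0976]
scene prest ((445.47259521484375, -338.06097412109375), 28.585159301757812) [ 0.44707437 -0.33871201]
```

```bash
python3 -c "
from h import *
plan(.5956,.1093,.114,103.1)"
```

```text
at [0.5531 0.1523 0.2508] psi 103.35 down [-4.e-04 -9.e-04 -1.e+00] q6 -1.67 F [-0.2  0.6 -0.8] open 0.0922
tx 3.420 ty -1.290 tz 0.787 roll 0.02
```

```bash
python3 -m crank '[{"fingers":1,"tx":0.4,"ty":-0.7,"tz":0.4,"roll":0},{"fingers":1,"tx":1,"ty":-1.29,"tz":0.79,"roll":0},{"fingers":1,"tx":1.7,"ty":-1.29,"tz":0.79,"roll":0},{"fingers":1,"tx":2.3,"ty":-1.29,"tz":0.79,"roll":0},{"fingers":1,"tx":2.8,"ty":-1.29,"tz":0.79,"roll":0},{"fingers":1,"tx":3.2,"ty":-1.29,"tz":0.79,"roll":0},{"fingers":1,"tx":3.42,"ty":-1.29,"tz":0.79,"roll":0},{"fingers":1,"tx":3.42,"ty":-1.29,"tz":0.79,"roll":0}]' 5
python3 - <<'E'
from h import *
plan(.5956,.1093,.114,103.1)
im,d,X=grab('wrist','w2.png')
E
```

```text
time: 2.2
tool_pos: [0.5937, 0.1126, 0.1145]
tool_rot: [2.82, 1.57, 3.055]
contact_force: [1.0, -0.4, 0.3]
opening: 0.0915
at [0.5937 0.1126 0.1145] psi 103.48 down [-9.e-04  1.e-04 -1.e+00] q6 -1.75 F [ 1.  -0.4  0.3] open 0.0915
tx 0.014 ty -0.092 tz 0.026 roll 0.04
```

View pics/w2.png

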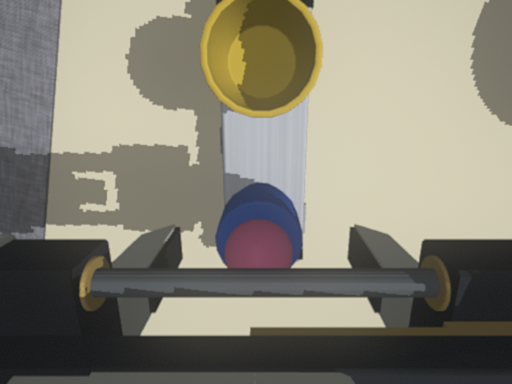

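The ball at (259,250) is about 2-3 mm off the jaw centre line at column 264, which agrees with the pose reading (ty -0.09). I'll correct and close.

```bash
python3 -m crank '[{"fingers":1,"tx":0.01,"ty":-0.07,"tz":0.03,"roll":0},{"fingers":1,"tx":0.01,"ty":-0.07,"tz":0.03,"roll":0},{"fingers":-0.25,"tx":0.01,"ty":-0.07,"tz":0.03,"roll":0},{"fingers":-1,"tx":0.01,"ty":-0.07,"tz":0.03,"roll":0},{"fingers":-1,"tx":0.01,"ty":-0.07,"tz":0.03,"roll":0},{"fingers":-1,"tx":0.01,"ty":-0.07,"tz":0.03,"roll":0},{"fingers":-1,"tx":0.01,"ty":-0.07,"tz":0.03,"roll":0},{"fingers":-1,"tx":0.01,"ty":-0.07,"tz":0.03,"roll":0}]' 6
python3 -c "
from h import *
plan(.5956,.1093,.114,103.1)"
```

```text
time: 3.25
tool_pos: [0.5959, 0.11, 0.1145]
tool_rot: [1.313, 1.571, 1.548]
contact_force: [-0.7, 0.2, 0.6]
opening: 0.0366
at [0.5959 0.11   0.1145] psi 103.48 down [ 0.e+00  1.e-04 -1.e+00] q6 -1.75 F [-0.7  0.2  0.6] open 0.0366
tx 0.013 ty -0.015 tz -0.010 roll 0.04
```

```bash
python3 -m crank '[{"fingers":-1,"tx":-0.2,"ty":0,"tz":0,"roll":0},{"fingers":-1,"tx":-0.6,"ty":0,"tz":0,"roll":0},{"fingers":-1,"tx":-1.1,"ty":0,"tz":0,"roll":0},{"fingers":-1,"tx":-1.6,"ty":0,"tz":0,"roll":0.3},{"fingers":-1,"tx":-2,"ty":0,"tz":0,"roll":0.6},{"fingers":-1,"tx":-2.2,"ty":0,"tz":0,"roll":0.9},{"fingers":-1,"tx":-2.2,"ty":0,"tz":0,"roll":1.2},{"fingers":-1,"tx":-2.2,"ty":0,"tz":0,"roll":1.3}]'
python3 -c "
from h import *
plan(.445,-.338,.18,90)"
```

```text
time: 4.25
tool_pos: [0.5961, 0.11, 0.2038]
tool_rot: [0.11, 1.569, 0.118]
contact_force: [0.6, -1.0, -1.2]
opening: 0.0351
at [0.5961 0.11   0.2038] psi 90.46 down [ 1.7e-03  2.0e-04 -1.0e+00] q6 -1.52 F [ 0.6 -1.  -1.2] open 0.0351
tx 0.587 ty -11.170 tz -3.868 roll 0.05
```

```bash
python3 -m crank '[{"fingers":-1,"tx":0,"ty":-0.8,"tz":-0.3,"roll":0},{"fingers":-1,"tx":0,"ty":-2.1,"tz":-0.7,"roll":0},{"fingers":-1,"tx":0,"ty":-3.5,"tz":-1.2,"roll":0},{"fingers":-1,"tx":0,"ty":-4.9,"tz":-1.7,"roll":0},{"fingers":-1,"tx":0,"ty":-6.3,"tz":-2.2,"roll":0},{"fingers":-1,"tx":0,"ty":-7.7,"tz":-2.7,"roll":0},{"fingers":-1,"tx":0,"ty":-9.0,"tz":-3.1,"roll":0},{"fingers":-1,"tx":0,"ty":-9.8,"tz":-3.4,"roll":0}]'
python3 - <<'E'
from h import *
plan(.445,-.338,.18,90)
im,d,X=grab('wrist','w3.png');C=cols(im,X);z=X[...,2]
p=X[C['p']&(z>.011)&(z<.03)]
print(len(p)); 
if len(p)>20: print(circ(p,.02),cv2.minEnclosingCircle((p[:,:2]*1000).astype(np.float32)))
p=X[C['p']&(z>.08)];print(len(p))
if len(p)>20:print(sphere(p,.018))
plan(.445,-.338,.18,90)
E
```

```text
time: 5.25
tool_pos: [0.4623, -0.2856, 0.2031]
tool_rot: [-0.839, 1.57, -0.832]
contact_force: [0.8, -0.1, -0.8]
opening: 0.0351
at [ 0.4623 -0.2856  0.2031] psi 90.4 down [ 6.e-04 -7.e-04 -1.e+00] q6 -2.27 F [ 0.8 -0.1 -0.8] open 0.0351
tx 0.578 ty -1.305 tz -0.441 roll 0.04
1750
[ 0.4418 -0.3385  0.0212] ((442.5640869140625, -338.6343688964844), 27.579504013061523)
2020
[ 0.4618 -0.2862  0.1866]
at [ 0.4613 -0.2886  0.203 ] psi 90.32 down [ 1.0e-04 -2.9e-03 -1.0e+00] q6 -2.27 F [-1.7 -2.9 -0.4] open 0.0357
tx 0.580 ty -1.230 tz -0.414 roll 0.03
```

View pics/w3.png

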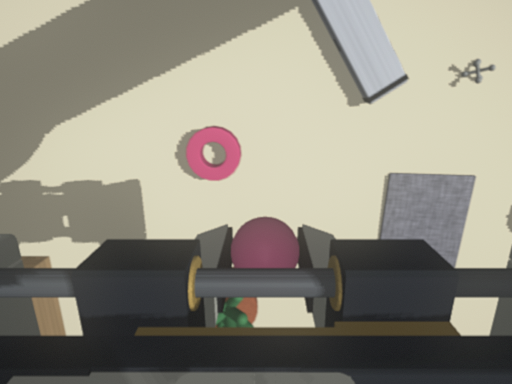

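The ball (265,250) is centred in the jaws, with the pink rest at (213,153) and the plant behind at (240,310). I'll go above the rest at z 0.09 and re-check the position.

```bash
python3 -m crank '[{"fingers":-1,"tx":0,"ty":-0.5,"tz":-0.2,"roll":0},{"fingers":-1,"tx":0.2,"ty":-1,"tz":-0.4,"roll":0},{"fingers":-1,"tx":0.7,"ty":-1.24,"tz":-0.45,"roll":0},{"fingers":-1,"tx":1.3,"ty":-1.24,"tz":-0.45,"roll":0},{"fingers":-1,"tx":2,"ty":-1.24,"tz":-0.45,"roll":0},{"fingers":-1,"tx":2.5,"ty":-1.24,"tz":-0.45,"roll":0},{"fingers":-1,"tx":2.8,"ty":-1.24,"tz":-0.45,"roll":0},{"fingers":-1,"tx":2.8,"ty":-1.24,"tz":-0.45,"roll":0}]'
python3 - <<'E'
from h import *
im,d,X=grab('wrist');C=cols(im,X);z=X[...,2]
p=X[C['p']&(z>.011)&(z<.022)]
print(len(p)); print(circ(p,.02),cv2.minEnclosingCircle((p[:,:2]*1000).astype(np.float32)))
p=X[C['p']&(z>.05)];print(len(p),sphere(p,.018))
plan(.444,-.338,.046,90)
E
```

```text
time: 6.3
tool_pos: [0.4453, -0.3327, 0.0898]
tool_rot: [2.304, 1.569, 2.312]
contact_force: [0.0, -0.6, -0.6]
opening: 0.0355
2657
[ 0.4408 -0.3383  0.0208] ((442.11053466796875, -338.3174133300781), 27.28388023376465)
2902 [ 0.4449 -0.3332  0.0733]
at [ 0.4457 -0.333   0.0906] psi 90.49 down [ 1.e-04  1.e-04 -1.e+00] q6 -2.36 F [-1.2  0.3 -0.2] open 0.0354
tx 1.115 ty -0.124 tz -0.043 roll 0.05
```

```bash
python3 -m crank '[{"fingers":-1,"tx":0.1,"ty":-0.13,"tz":-0.055,"roll":0},{"fingers":-1,"tx":0.4,"ty":-0.13,"tz":-0.055,"roll":0},{"fingers":-1,"tx":0.7,"ty":-0.13,"tz":-0.055,"roll":0},{"fingers":-1,"tx":0.9,"ty":-0.13,"tz":-0.055,"roll":0},{"fingers":-1,"tx":1.03,"ty":-0.13,"tz":-0.055,"roll":0},{"fingers":-1,"tx":1.1,"ty":-0.13,"tz":-0.055,"roll":0},{"fingers":-1,"tx":1.1,"ty":-0.13,"tz":-0.055,"roll":0},{"fingers":-1,"tx":1.1,"ty":-0.13,"tz":-0.055,"roll":0}]'
python3 -c "
from h import *
plan(.4435,-.338,.046,90)"
```

```text
time: 7.35
tool_pos: [0.4435, -0.3382, 0.0467]
tool_rot: [-0.54, 1.57, -0.531]
contact_force: [0.4, 1.7, 0.5]
opening: 0.0355
at [ 0.4435 -0.3382  0.0467] psi 90.49 down [ 4.e-04 -2.e-04 -1.e+00] q6 -2.37 F [0.4 1.7 0.5] open 0.0355
tx 0.018 ty 0.004 tz -0.001 roll 0.05
```

```bash
python3 -m crank '[{"fingers":-1,"tx":0.02,"ty":0,"tz":0,"roll":0},{"fingers":-0.1,"tx":0.02,"ty":0,"tz":0,"roll":0},{"fingers":0,"tx":0.02,"ty":0,"tz":0,"roll":0},{"fingers":0.3,"tx":0.02,"ty":0,"tz":0,"roll":0},{"fingers":0.6,"tx":-0.1,"ty":0,"tz":0,"roll":0},{"fingers":0.6,"tx":-0.6,"ty":0,"tz":0,"roll":0},{"fingers":0.6,"tx":-1.4,"ty":0,"tz":0,"roll":0},{"fingers":0.6,"tx":-2.4,"ty":0,"tz":0,"roll":0}]'
python3 - <<'E'
from h import *
for n in('wrist','top'):
    im,d,X=grab(n,n+'b.png');C=cols(im,X);z=X[...,2]
    m=C['p']&(abs(X[...,0]-.443)<.04)&(abs(X[...,1]+.338)<.04)
    p=X[m&(z>.026)];print(n,len(p), sphere(p,.018) if len(p)>5 else '')
plan(.4435,-.338,.2,90)
E
```

```text
time: 8.35
tool_pos: [0.4431, -0.3378, 0.1431]
tool_rot: [2.295, 1.569, 2.304]
contact_force: [0.5, -0.5, -0.4]
opening: 0.0734
wrist 1367 [ 0.4433 -0.3387  0.0304]
top 0 
at [ 0.4452 -0.3398  0.1471] psi 90.49 down [ 0.0061 -0.006  -1.    ] q6 -2.37 F [ 0.8 -0.5  0. ] open 0.0735
tx -1.323 ty 0.038 tz -0.034 roll 0.05
```

The ball is seated at z 0.030, on the axis. Now to the yellow cup.

```bash
python3 -m crank '[{"fingers":0.6,"tx":-0.5,"ty":0.5,"tz":0,"roll":0},{"fingers":1,"tx":-1,"ty":1.5,"tz":0.2,"roll":-0.2},{"fingers":1,"tx":-1,"ty":3,"tz":0.4,"roll":-0.5},{"fingers":1,"tx":-1,"ty":4.5,"tz":0.6,"roll":-0.8},{"fingers":1,"tx":-1,"ty":6,"tz":0.8,"roll":-1.1},{"fingers":1,"tx":-1,"ty":7.5,"tz":1,"roll":-1.3},{"fingers":1,"tx":-1,"ty":8.8,"tz":1.2,"roll":-1.3},{"fingers":1,"tx":-1,"ty":9.8,"tz":1.3,"roll":-1.3}]'
python3 - <<'E'
from h import *
plan(.4985,.0875,.16,103.1)
E
```

```text
time: 9.45
tool_pos: [0.4919, 0.0565, 0.1822]
tool_rot: [2.29, 1.57, 2.526]
contact_force: [0.2, -1.0, 0.1]
opening: 0.0916
at [0.4919 0.0565 0.1822] psi 103.56 down [-3.e-04  2.e-04 -1.e+00] q6 -1.85 F [ 0.2 -1.   0.1] open 0.0916
tx 0.555 ty 0.715 tz 0.342 roll 0.05
```

```bash
python3 -m crank '[{"fingers":1,"tx":0,"ty":0.3,"tz":0.15,"roll":0},{"fingers":1,"tx":0,"ty":0.6,"tz":0.3,"roll":0},{"fingers":1,"tx":0.3,"ty":0.7,"tz":0.35,"roll":0.05},{"fingers":1,"tx":0.6,"ty":0.7,"tz":0.35,"roll":0.05},{"fingers":1,"tx":0.9,"ty":0.7,"tz":0.35,"roll":0.05},{"fingers":1,"tx":1,"ty":0.7,"tz":0.35,"roll":0.05},{"fingers":1,"tx":1,"ty":0.7,"tz":0.35,"roll":0.05},{"fingers":1,"tx":1,"ty":0.7,"tz":0.35,"roll":0.05}]' 15
python3 - <<'E'
from h import *
im,d,X=grab('wrist','w4.png');C=cols(im,X);z=X[...,2]
p=X[C['y']&(z>.066)]; print(len(p),circ(p,.03),cv2.minEnclosingCircle((p[:,:2]*1000).astype(np.float32)))
p=X[C['b']&(z>.08)&(z<.1)]; print(len(p));
if len(p)>50: print(circ(p,.024),cv2.minEnclosingCircle((p[:,:2]*1000).astype(np.float32)))
plan(.4985,.0875,.082,103.1)
E
```

```text
time: 10.45
tool_pos: [0.4995, 0.0847, 0.1429]
tool_rot: [-0.074, 1.57, 0.152]
contact_force: [-0.4, -0.3, -0.3]
opening: 0.0919
1353 [0.4975 0.0875 0.0294] ((497.6059265136719, 87.42134857177734), 31.3723087310791)
647
[0.5956 0.1101 0.024 ] ((583.199462890625, 105.43508911132812), 21.53005599975586)
at [0.4995 0.0847 0.1429] psi 102.98 down [ 1.e-03  1.e-04 -1.e+00] q6 -1.78 F [-0.   0.1 -0.3] open 0.0918
tx 1.524 ty 0.073 tz -0.010 roll -0.01
```

View pics/w4.png

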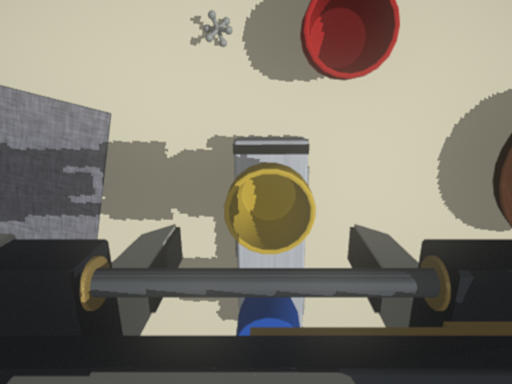

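Yellow cup at (270,208), measured centre (0.4976, 0.0875), consistent with the earlier reading. Descending and gripping.

```bash
python3 -m crank '[{"fingers":1,"tx":0.3,"ty":0.07,"tz":-0.03,"roll":0},{"fingers":1,"tx":0.7,"ty":0.07,"tz":-0.03,"roll":0},{"fingers":1,"tx":1.1,"ty":0.07,"tz":-0.03,"roll":0},{"fingers":1,"tx":1.4,"ty":0.07,"tz":-0.03,"roll":0},{"fingers":1,"tx":1.52,"ty":0.07,"tz":-0.03,"roll":0},{"fingers":1,"tx":1.52,"ty":0.07,"tz":-0.03,"roll":0},{"fingers":1,"tx":1.52,"ty":0.07,"tz":-0.03,"roll":0},{"fingers":0.5,"tx":1.52,"ty":0.07,"tz":-0.03,"roll":0}]' 15
python3 -c "
from h import *
plan(.4976,.0875,.082,103.1)"
python3 -m crank '[{"fingers":0.3,"tx":0,"ty":0,"tz":0,"roll":0},{"fingers":0.1,"tx":0,"ty":0,"tz":0,"roll":0},{"fingers":-0.1,"tx":0,"ty":0,"tz":0,"roll":0},{"fingers":-0.5,"tx":0,"ty":0,"tz":0,"roll":0},{"fingers":-0.5,"tx":0,"ty":0,"tz":0,"roll":0},{"fingers":-0.5,"tx":-0.1,"ty":0,"tz":0,"roll":0},{"fingers":-0.5,"tx":-0.4,"ty":0,"tz":0,"roll":0},{"fingers":-0.5,"tx":-0.8,"ty":0,"tz":0,"roll":0}]' 15
python3 -c "
from h import *
plan(.425,.324,.2,103.1)"
```

```text
time: 11.5
tool_pos: [0.4977, 0.0873, 0.0822]
tool_rot: [-0.115, 1.57, 0.112]
contact_force: [-0.9, -0.3, -0.4]
opening: 0.0862
at [0.4977 0.0873 0.0822] psi 102.98 down [ 1.1e-03  1.0e-04 -1.0e+00] q6 -1.78 F [-0.9 -0.3 -0.4] open 0.0862
tx 0.005 ty 0.006 tz -0.002 roll -0.01
time: 12.5
tool_pos: [0.4973, 0.0872, 0.1144]
tool_rot: [2.741, 1.57, 2.967]
contact_force: [0.8, 1.1, -0.4]
opening: 0.0639
at [0.4973 0.0872 0.1144] psi 102.98 down [-4.e-04  1.e-04 -1.e+00] q6 -1.78 F [ 0.8  1.1 -0.4] open 0.0639
tx -2.138 ty 6.174 tz -0.433 roll -0.01
```

```bash
python3 -m crank '[{"fingers":-0.5,"tx":-0.5,"ty":0.2,"tz":0,"roll":0},{"fingers":-0.5,"tx":-1,"ty":0.8,"tz":-0.05,"roll":0},{"fingers":-0.5,"tx":-1,"ty":1.8,"tz":-0.1,"roll":0},{"fingers":-0.5,"tx":-1,"ty":3,"tz":-0.2,"roll":0},{"fingers":-0.5,"tx":-1,"ty":4.2,"tz":-0.3,"roll":0},{"fingers":-0.5,"tx":-1,"ty":5.2,"tz":-0.4,"roll":0},{"fingers":-0.5,"tx":-1,"ty":5.9,"tz":-0.43,"roll":0},{"fingers":-0.5,"tx":-1,"ty":6.17,"tz":-0.43,"roll":0}]'
python3 -m crank '[{"fingers":-0.5,"tx":0,"ty":0,"tz":0,"roll":0},{"fingers":-0.5,"tx":0.2,"ty":0,"tz":0,"roll":0},{"fingers":-0.5,"tx":0.4,"ty":0,"tz":0,"roll":0},{"fingers":-0.5,"tx":0.5,"ty":0,"tz":0,"roll":0},{"fingers":-0.5,"tx":0.5,"ty":0,"tz":0,"roll":0},{"fingers":-0.5,"tx":0.5,"ty":0,"tz":0,"roll":0},{"fingers":-0.5,"tx":0.5,"ty":0,"tz":0,"roll":0},{"fingers":-0.5,"tx":0.5,"ty":0,"tz":0,"roll":0}]'
python3 - <<'E'
from h import *
im,d,X=grab('wrist','w5.png');C=cols(im,X);z=X[...,2]
B=(z>.029)&(z<.04)&(np.hypot(X[...,0]-.425,X[...,1]-.324)<.09)
p=X[B];print('bowl',len(p),circ(p,.064),cv2.minEnclosingCircle((p[:,:2]*1000).astype(np.float32)))
p=X[C['y']];q=p[p[:,2]>p[:,2].max()-.012];print('y',len(q),np.percentile(p[:,2],[1,99]),circ(q,.03))
plan(.425,.324,.063,103.1)
E
```

```text
time: 13.5
tool_pos: [0.4247, 0.3251, 0.1544]
tool_rot: [0.351, 1.57, 0.58]
contact_force: [-0.2, 0.2, -0.2]
opening: 0.0638
time: 14.5
tool_pos: [0.4253, 0.324, 0.1339]
tool_rot: [0.323, 1.57, 0.55]
contact_force: [0.6, -0.7, -0.2]
opening: 0.0636
bowl 2831 [0.4237 0.3244 0.0615] ((424.5257263183594, 324.5390319824219), 65.49095916748047)
y 2513 [0.0810689  0.12523926] [0.425  0.3236 0.0296]
at [0.4252 0.3239 0.1339] psi 102.99 down [ 3.e-04  2.e-04 -1.e+00] q6 -1.29 F [ 0.3  1.  -1.8] open 0.0633
tx 1.772 ty 0.002 tz -0.006 roll -0.01
```

View pics/w5.png

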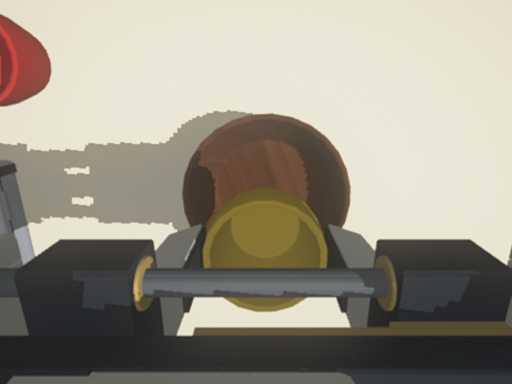

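The cup (265,250) sits centred over the bowl (267,190). Lowering gently.

```bash
python3 -m crank '[{"fingers":-0.5,"tx":0.3,"ty":0,"tz":0,"roll":0},{"fingers":-0.5,"tx":0.7,"ty":0,"tz":-0.01,"roll":0},{"fingers":-0.5,"tx":1.1,"ty":0,"tz":-0.01,"roll":0},{"fingers":-0.5,"tx":1.4,"ty":0,"tz":-0.01,"roll":0},{"fingers":-0.5,"tx":1.6,"ty":0,"tz":-0.01,"roll":0},{"fingers":-0.5,"tx":1.7,"ty":0,"tz":-0.01,"roll":0},{"fingers":-0.5,"tx":1.75,"ty":0,"tz":-0.01,"roll":0},{"fingers":-0.5,"tx":1.77,"ty":0,"tz":-0.01,"roll":0}]'
python3 -m crank '[{"fingers":-0.5,"tx":0.01,"ty":0,"tz":0,"roll":0},{"fingers":-0.5,"tx":0.02,"ty":0,"tz":0,"roll":0},{"fingers":-0.5,"tx":0.02,"ty":0,"tz":0,"roll":0},{"fingers":-0.5,"tx":0.02,"ty":0,"tz":0,"roll":0},{"fingers":-0.5,"tx":0.02,"ty":0,"tz":0,"roll":0},{"fingers":-0.5,"tx":0.02,"ty":0,"tz":0,"roll":0},{"fingers":-0.5,"tx":0.02,"ty":0,"tz":0,"roll":0},{"fingers":-0.5,"tx":0.02,"ty":0,"tz":0,"roll":0}]'
```

```text
time: 15.55
tool_pos: [0.425, 0.3239, 0.0631]
tool_rot: [0.354, 1.57, 0.58]
contact_force: [-0.0, 0.0, -0.4]
opening: 0.064
time: 16.55
tool_pos: [0.4248, 0.3238, 0.0621]
tool_rot: [0.509, 1.571, 0.735]
contact_force: [-0.1, 1.0, -0.5]
opening: 0.0638
```

```bash
python3 -m crank '[{"fingers":-0.5,"tx":0.02,"ty":0,"tz":0,"roll":0},{"fingers":-0.5,"tx":0.02,"ty":0,"tz":0,"roll":0},{"fingers":0.45,"tx":0.02,"ty":0,"tz":0,"roll":0},{"fingers":0.6,"tx":0.02,"ty":0,"tz":0,"roll":0},{"fingers":0.7,"tx":0.02,"ty":0,"tz":0,"roll":0},{"fingers":0.8,"tx":-0.3,"ty":0,"tz":0,"roll":0},{"fingers":0.9,"tx":-1.2,"ty":0,"tz":0,"roll":0},{"fingers":1,"tx":-2.4,"ty":0,"tz":0,"roll":0}]' 15
python3 - <<'E'
from h import *
im,d,X=grab('wrist');C=cols(im,X);z=X[...,2]
p=X[C['y']&(z>.045)&(abs(X[...,0]-.425)<.06)];print('yellow',len(p),circ(p,.03),cv2.minEnclosingCircle((p[:,:2]*1000).astype(np.float32)),np.percentile(p[:,2],[5,50,98]))
plan(.5956,.1095,.16,103.1)
E
```

```text
time: 17.55
tool_pos: [0.4243, 0.3235, 0.1591]
tool_rot: [-2.864, 1.569, -2.637]
contact_force: [0.5, -0.5, 0.1]
opening: 0.0909
yellow 1437 [0.425  0.3235 0.0295] ((425.9347839355469, 323.6204833984375), 32.07197952270508) [0.04603968 0.05184267 0.05347859]
at [0.4272 0.3252 0.1662] psi 103.0 down [ 0.0086  0.0048 -1.    ] q6 -1.29 F [2.7 1.9 5.1] open 0.0913
tx 0.165 ty -6.202 tz 2.888 roll -0.01
```

The yellow cup stands in the bowl: rim z 0.052, centred. Now the blue cup.

```bash
python3 -m crank '[{"fingers":1,"tx":0,"ty":-0.5,"tz":0.2,"roll":0},{"fingers":1,"tx":-0.1,"ty":-1.5,"tz":0.7,"roll":0},{"fingers":1,"tx":-0.1,"ty":-2.7,"tz":1.2,"roll":0},{"fingers":1,"tx":-0.1,"ty":-4,"tz":1.8,"roll":0},{"fingers":1,"tx":0,"ty":-5,"tz":2.3,"roll":0},{"fingers":1,"tx":0,"ty":-5.8,"tz":2.7,"roll":0},{"fingers":1,"tx":0,"ty":-6.2,"tz":2.88,"roll":0},{"fingers":1,"tx":0,"ty":-6.2,"tz":2.88,"roll":0}]' 15
python3 - <<'E'
from h import *
im,d,X=grab('wrist','w6.png');C=cols(im,X);z=X[...,2]
p=X[C['b']&(z>.08)&(z<.1)&(abs(X[...,0]-.6)<.06)];print('blue',len(p),circ(p,.024),cv2.minEnclosingCircle((p[:,:2]*1000).astype(np.float32)))
plan(.5956,.1095,.095,103.1)
E
```

```text
time: 18.6
tool_pos: [0.5929, 0.1076, 0.1583]
tool_rot: [1.039, 1.571, 1.264]
contact_force: [-0.1, 0.4, -0.0]
opening: 0.0922
blue 2189 [0.5942 0.1094 0.0196] ((594.9411010742188, 109.39237213134766), 24.628938674926758)
at [0.5923 0.1085 0.1583] psi 102.97 down [-4.e-04  5.e-04 -1.e+00] q6 -1.74 F [-0.1  0.1  0.7] open 0.0918
tx 1.582 ty 0.005 tz 0.086 roll -0.01
```

View pics/w6.png

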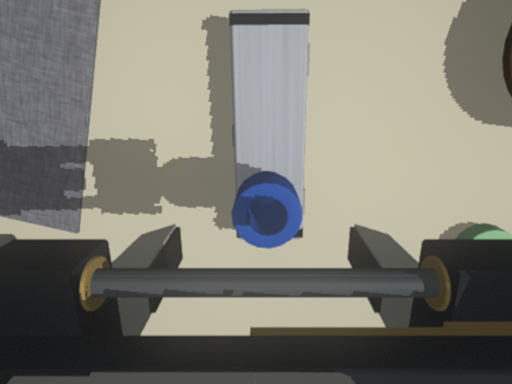

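Blue cup at (268,210), centre (0.595, 0.1094). Descending, gripping and lifting.

```bash
python3 -m crank '[{"fingers":1,"tx":0.3,"ty":0.01,"tz":0.075,"roll":0},{"fingers":1,"tx":0.7,"ty":0.01,"tz":0.075,"roll":0},{"fingers":1,"tx":1.1,"ty":0.01,"tz":0.075,"roll":0},{"fingers":1,"tx":1.4,"ty":0.01,"tz":0.075,"roll":0},{"fingers":1,"tx":1.58,"ty":0.01,"tz":0.075,"roll":0},{"fingers":0.8,"tx":1.58,"ty":0.01,"tz":0.075,"roll":0},{"fingers":0.5,"tx":1.58,"ty":0.01,"tz":0.075,"roll":0},{"fingers":0.3,"tx":1.58,"ty":0.01,"tz":0.075,"roll":0}]' 15
python3 -m crank '[{"fingers":0.1,"tx":0,"ty":0,"tz":0,"roll":0},{"fingers":-0.1,"tx":0,"ty":0,"tz":0,"roll":0},{"fingers":-0.5,"tx":0,"ty":0,"tz":0,"roll":0},{"fingers":-0.7,"tx":0,"ty":0,"tz":0,"roll":0},{"fingers":-0.7,"tx":0,"ty":0,"tz":0,"roll":0},{"fingers":-0.7,"tx":-0.1,"ty":0,"tz":0,"roll":0},{"fingers":-0.7,"tx":-0.5,"ty":0,"tz":0,"roll":0},{"fingers":-0.7,"tx":-1,"ty":0,"tz":0,"roll":0}]' 15
python3 -c "
from h import *
plan(.4252,.3237,.17,103.1)"
```

```text
time: 19.65
tool_pos: [0.5959, 0.1091, 0.0955]
tool_rot: [-0.084, 1.57, 0.142]
contact_force: [0.1, -0.2, 0.1]
opening: 0.0673
time: 20.65
tool_pos: [0.5955, 0.1091, 0.1358]
tool_rot: [2.808, 1.57, 3.035]
contact_force: [1.0, 0.9, -0.1]
opening: 0.0487
at [0.5955 0.1091 0.1358] psi 102.98 down [-5.e-04  1.e-04 -1.e+00] q6 -1.74 F [ 1.   0.9 -0.1] open 0.0487
tx -0.852 ty 6.185 tz -2.944 roll -0.01
```

```bash
python3 -m crank '[{"fingers":-0.7,"tx":-0.5,"ty":0.2,"tz":-0.1,"roll":0},{"fingers":-0.7,"tx":-0.9,"ty":1,"tz":-0.5,"roll":0},{"fingers":-0.7,"tx":-0.9,"ty":2.1,"tz":-1,"roll":0},{"fingers":-0.7,"tx":-0.9,"ty":3.3,"tz":-1.6,"roll":0},{"fingers":-0.7,"tx":-0.9,"ty":4.4,"tz":-2.1,"roll":0},{"fingers":-0.7,"tx":-0.9,"ty":5.3,"tz":-2.5,"roll":0},{"fingers":-0.7,"tx":-0.9,"ty":5.9,"tz":-2.8,"roll":0},{"fingers":-0.7,"tx":-0.9,"ty":6.18,"tz":-2.94,"roll":0}]'
python3 -m crank '[{"fingers":-0.7,"tx":0,"ty":0,"tz":0,"roll":0},{"fingers":-0.7,"tx":0.2,"ty":0,"tz":0,"roll":0},{"fingers":-0.7,"tx":0.5,"ty":0,"tz":0,"roll":0},{"fingers":-0.7,"tx":0.7,"ty":0,"tz":0,"roll":0},{"fingers":-0.7,"tx":0.7,"ty":0,"tz":0,"roll":0},{"fingers":-0.7,"tx":0.7,"ty":0,"tz":0,"roll":0},{"fingers":-0.7,"tx":0.7,"ty":0,"tz":0,"roll":0},{"fingers":-0.7,"tx":0.7,"ty":0,"tz":0,"roll":0}]'
python3 - <<'E'
from h import *
im,d,X=grab('wrist','w7.png');C=cols(im,X);z=X[...,2]
p=X[C['y']&(z>.047)&(z<.056)&(np.hypot(X[...,0]-.425,X[...,1]-.324)<.05)];print('yellow',len(p),circ(p,.03),cv2.minEnclosingCircle((p[:,:2]*1000).astype(np.float32)))
p=X[C['b']&(z>.115)&(z<.15)];print('blue',len(p),np.percentile(p[:,2],[2,50,98]));q=p[p[:,2]>np.percentile(p[:,2],98)-.008];print(circ(q,.022),cv2.minEnclosingCircle((q[:,:2]*1000).astype(np.float32)))
plan(.4252,.3237,.08,103.1)
E
```

```text
time: 21.65
tool_pos: [0.4243, 0.3248, 0.1719]
tool_rot: [0.452, 1.57, 0.681]
contact_force: [0.3, -0.6, -1.5]
opening: 0.0486
time: 22.65
tool_pos: [0.4256, 0.3237, 0.1432]
tool_rot: [0.367, 1.57, 0.593]
contact_force: [-0.9, 0.3, -0.7]
opening: 0.0488
yellow 831 [0.4251 0.3236 0.0296] ((424.6940002441406, 323.4825134277344), 31.714460372924805)
blue 4289 [0.11592106 0.13393382 0.13557038]
[0.422  0.3225 0.0189] ((424.4019470214844, 323.0591735839844), 24.5704345703125)
at [0.4255 0.3237 0.1432] psi 102.99 down [ 5.e-04  4.e-04 -1.e+00] q6 -1.29 F [-0.9  0.5 -0.6] open 0.0484
tx 1.580 ty 0.003 tz -0.009 roll -0.01
```

View pics/w7.png

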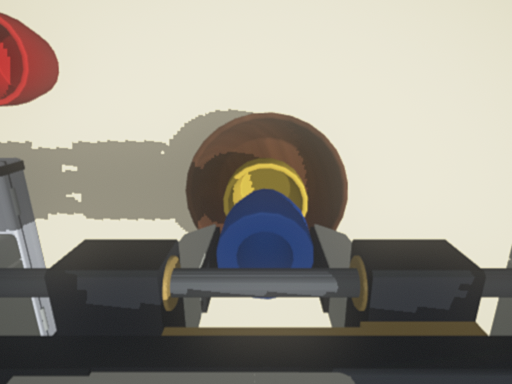

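The blue cup (265,255) lines up with the yellow cup (265,195). Lowering it in.

```bash
python3 -m crank '[{"fingers":-0.7,"tx":0.3,"ty":0,"tz":-0.01,"roll":0},{"fingers":-0.7,"tx":0.6,"ty":0,"tz":-0.01,"roll":0},{"fingers":-0.7,"tx":0.9,"ty":0,"tz":-0.01,"roll":0},{"fingers":-0.7,"tx":1.15,"ty":0,"tz":-0.01,"roll":0},{"fingers":-0.7,"tx":1.35,"ty":0,"tz":-0.01,"roll":0},{"fingers":-0.7,"tx":1.48,"ty":0,"tz":-0.01,"roll":0},{"fingers":-0.7,"tx":1.56,"ty":0,"tz":-0.01,"roll":0},{"fingers":-0.7,"tx":1.56,"ty":0,"tz":-0.01,"roll":0}]'
python3 -m crank '[{"fingers":-0.7,"tx":0.01,"ty":0,"tz":0,"roll":0},{"fingers":-0.7,"tx":0.02,"ty":0,"tz":0,"roll":0},{"fingers":-0.7,"tx":0.04,"ty":0,"tz":0,"roll":0},{"fingers":-0.7,"tx":0.04,"ty":0,"tz":0,"roll":0},{"fingers":-0.7,"tx":0.04,"ty":0,"tz":0,"roll":0},{"fingers":-0.7,"tx":0.04,"ty":0,"tz":0,"roll":0},{"fingers":-0.7,"tx":0.04,"ty":0,"tz":0,"roll":0},{"fingers":-0.7,"tx":0.04,"ty":0,"tz":0,"roll":0}]'
```

```text
time: 23.7
tool_pos: [0.4251, 0.3235, 0.0805]
tool_rot: [0.911, 1.571, 1.138]
contact_force: [0.2, 0.4, -1.2]
opening: 0.0487
time: 24.7
tool_pos: [0.4252, 0.3235, 0.0791]
tool_rot: [0.318, 1.57, 0.545]
contact_force: [-0.3, 0.3, 3.2]
opening: 0.0487
```

A 3 N upward force shows the cup is seated. Releasing.

```bash
python3 -m crank '[{"fingers":0.15,"tx":0,"ty":0,"tz":0,"roll":0},{"fingers":0.3,"tx":0,"ty":0,"tz":0,"roll":0},{"fingers":0.6,"tx":0,"ty":0,"tz":0,"roll":0},{"fingers":0.8,"tx":-0.1,"ty":0,"tz":0,"roll":0},{"fingers":1,"tx":-0.6,"ty":0,"tz":0,"roll":0},{"fingers":1,"tx":-1.4,"ty":0,"tz":0,"roll":0},{"fingers":1,"tx":-2.3,"ty":0,"tz":0,"roll":0},{"fingers":1,"tx":-2.6,"ty":0,"tz":0,"roll":0}]' 15
python3 - <<'E'
from h import *
im,d,X=grab('wrist');C=cols(im,X);z=X[...,2]
n=(np.hypot(X[...,0]-.425,X[...,1]-.324)<.06)
p=X[n&C['y']&(z>.046)];print('yellow',circ(p,.03),cv2.minEnclosingCircle((p[:,:2]*1000).astype(np.float32)),np.percentile(p[:,2],[5,50,98]))
p=X[n&C['b']&(z>.064)];print('blue',len(p),cv2.minEnclosingCircle((p[:,:2]*1000).astype(np.float32)),np.percentile(p[:,2],[5,50,98]))
im,d,X=grab('top');z=X[...,2]; h=cv2.cvtColor(im,cv2.COLOR_RGB2HSV).astype(int)
m=(z<.012)&(abs(X[...,0]-.577)<.14)&(abs(X[...,1]+.107)<.08)
v=h[...,2]; s=h[...,1]; print('tbl sat/val',np.median(s[m]),np.percentile(v[m],[5,50,95]))
# mat: bluish-grey vs. cream: r-b
rb=im[...,0].astype(int)-im[...,2]; k=(m&(rb<8)).astype(np.uint8); k=cv2.morphologyEx(k,cv2.MORPH_OPEN,np.ones((3,3)))
n_,L,st,ce=cv2.connectedComponentsWithStats(k); j=1+st[1:,4].argmax(); p=X[L==j]
print('mat',len(p),cv2.minAreaRect((p[:,:2]*1000).astype(np.float32)),p[:,:2].mean(0))
plan(.548,.100,.16,103.1)
E
```

```text
time: 25.7
tool_pos: [0.4259, 0.3239, 0.1852]
tool_rot: [0.296, 1.567, 0.523]
contact_force: [-0.7, -0.7, -0.7]
opening: 0.0918
yellow [0.4257 0.3238 0.03  ] ((425.6935119628906, 323.8656005859375), 31.84954261779785) [0.04939025 0.05214123 0.05347879]
blue 1874 ((423.9390869140625, 323.52154541015625), 24.50124168395996) [0.06732567 0.07016831 0.07160856]
tbl sat/val 30.0 [ 52.  90. 150.]
mat 2313 ((576.8463745117188, -106.93328094482422), (94.21968841552734, 218.63592529296875), 88.2096939086914) [ 0.57408266 -0.10567984]
at [0.4255 0.3237 0.1839] psi 102.98 down [ 0.0022  0.0013 -1.    ] q6 -1.29 F [ 0.7  1.  -0. ] open 0.0921
tx 0.598 ty -6.138 tz 1.726 roll -0.01
```

The blue cup is nested: rim 0.070, yellow rim 0.052. The mat measures 94x219 mm with its centre at (0.577, -0.107) and yaw -1.8°. Now the case.

```bash
python3 -m crank '[{"fingers":1,"tx":0,"ty":-0.5,"tz":0.1,"roll":0},{"fingers":1,"tx":0,"ty":-1.6,"tz":0.4,"roll":0},{"fingers":1,"tx":0,"ty":-2.8,"tz":0.7,"roll":0},{"fingers":1,"tx":0,"ty":-4.1,"tz":1.1,"roll":0},{"fingers":1,"tx":0.2,"ty":-5.1,"tz":1.4,"roll":0},{"fingers":1,"tx":0.5,"ty":-5.8,"tz":1.6,"roll":0},{"fingers":1,"tx":0.6,"ty":-6.14,"tz":1.73,"roll":0},{"fingers":1,"tx":0.6,"ty":-6.14,"tz":1.73,"roll":0}]' 25
python3 - <<'E'
from h import *
im,d,X=grab('wrist','w8.png');z=X[...,2]
V=np.zeros(z.shape,bool);V[:235]=1
m=V&(z>.018)&(z<.034)&(abs(X[...,0]-.54)<.13)&(abs(X[...,1]-.1)<.06)
p=X[m];print('case',len(p),cv2.minAreaRect((p[:,:2]*1000).astype(np.float32)))
im,d,X=grab('top');z=X[...,2]
m=(z>.018)&(z<.034)&(abs(X[...,0]-.54)<.13)&(abs(X[...,1]-.1)<.06)
p=X[m];print('top case',len(p),cv2.minAreaRect((p[:,:2]*1000).astype(np.float32)))
plan(.548,.1005,.028,103.1)
E
```

```text
time: 26.8
tool_pos: [0.5474, 0.0994, 0.1578]
tool_rot: [2.821, 1.569, 3.046]
contact_force: [-0.3, 0.9, 0.5]
opening: 0.0918
case 11270 ((522.9420776367188, 95.11576080322266), (139.10797119140625, 62.48041534423828), 12.294312477111816)
top case 200 ((521.3056640625, 107.78288269042969), (40.972679138183594, 49.538578033447266), 89.30677032470703)
at [0.5473 0.1006 0.1588] psi 103.02 down [-6.e-04  4.e-04 -1.e+00] q6 -1.75 F [-0.6 -0.2 -0.1] open 0.0919
tx 3.270 ty -0.007 tz 0.019 roll -0.01
```

View pics/w8.png

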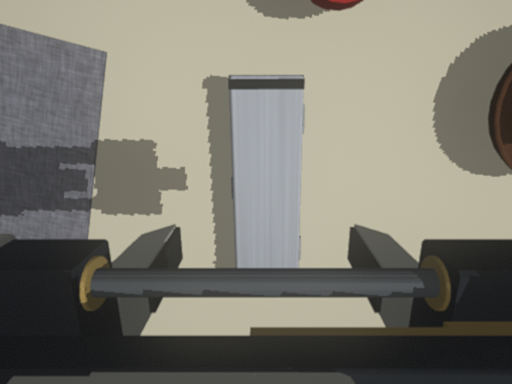

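The case lies centred between the jaws, near end at (267,80), and its measured centre is (0.548, 0.101). Descending to grip.

```bash
python3 -m crank '[{"fingers":1,"tx":0.6,"ty":0,"tz":0.02,"roll":0.02},{"fingers":1,"tx":1.3,"ty":0,"tz":0.02,"roll":0.02},{"fingers":1,"tx":2,"ty":0,"tz":0.02,"roll":0.02},{"fingers":1,"tx":2.6,"ty":0,"tz":0.02,"roll":0.02},{"fingers":1,"tx":3,"ty":0,"tz":0.02,"roll":0.02},{"fingers":1,"tx":3.2,"ty":0,"tz":0.02,"roll":0.02},{"fingers":1,"tx":3.25,"ty":0,"tz":0.02,"roll":0.02},{"fingers":0.7,"tx":3.25,"ty":0,"tz":0.02,"roll":0.02}]' 25
python3 -m crank '[{"fingers":0.4,"tx":0,"ty":0,"tz":0,"roll":0},{"fingers":0.2,"tx":0,"ty":0,"tz":0,"roll":0},{"fingers":-0.2,"tx":0,"ty":0,"tz":0,"roll":0},{"fingers":-0.6,"tx":0,"ty":0,"tz":0,"roll":0},{"fingers":-0.6,"tx":0,"ty":0,"tz":0,"roll":0},{"fingers":-0.6,"tx":0,"ty":0,"tz":0,"roll":0},{"fingers":-0.6,"tx":-0.2,"ty":0,"tz":0,"roll":0},{"fingers":-0.6,"tx":-0.6,"ty":0,"tz":0,"roll":0}]' 25
python3 -c "
from h import *
plan(.577,-.107,.09,88.2)"
```

```text
time: 27.9
tool_pos: [0.5489, 0.1, 0.0295]
tool_rot: [-0.097, 1.57, 0.126]
contact_force: [0.3, -1.2, -0.2]
opening: 0.0858
time: 28.9
tool_pos: [0.5476, 0.0997, 0.0526]
tool_rot: [3.026, 1.568, -3.034]
contact_force: [0.2, 0.5, -3.5]
opening: 0.0598
at [0.5476 0.0997 0.0526] psi 102.78 down [-2.6e-03 -3.0e-04 -1.0e+00] q6 -1.75 F [ 0.2  0.5 -3.5] open 0.0598
tx -0.935 ty -5.200 tz -0.430 roll 1.46
```

```bash
python3 -m crank '[{"fingers":-0.6,"tx":-0.5,"ty":-0.1,"tz":0,"roll":0},{"fingers":-0.6,"tx":-0.9,"ty":-0.6,"tz":-0.05,"roll":0.2},{"fingers":-0.6,"tx":-0.9,"ty":-1.5,"tz":-0.1,"roll":0.4},{"fingers":-0.6,"tx":-0.9,"ty":-2.6,"tz":-0.2,"roll":0.7},{"fingers":-0.6,"tx":-0.9,"ty":-3.6,"tz":-0.3,"roll":1},{"fingers":-0.6,"tx":-0.9,"ty":-4.5,"tz":-0.35,"roll":1.25},{"fingers":-0.6,"tx":-0.9,"ty":-5,"tz":-0.4,"roll":1.4},{"fingers":-0.6,"tx":-0.9,"ty":-5.2,"tz":-0.43,"roll":1.46}]'
python3 -m crank '[{"fingers":-0.6,"tx":0,"ty":0,"tz":0,"roll":0},{"fingers":-0.6,"tx":0,"ty":0,"tz":0,"roll":0},{"fingers":-0.6,"tx":0.2,"ty":0,"tz":0,"roll":0},{"fingers":-0.6,"tx":0.4,"ty":0,"tz":0,"roll":0},{"fingers":-0.6,"tx":0.6,"ty":0,"tz":0,"roll":0},{"fingers":-0.6,"tx":0.6,"ty":0,"tz":0,"roll":0},{"fingers":-0.6,"tx":0.6,"ty":0,"tz":0,"roll":0},{"fingers":-0.6,"tx":0.6,"ty":0,"tz":0,"roll":0}]'
python3 - <<'E'
from h import *
im,d,X=grab('wrist','w9.png');z=X[...,2]
V=np.zeros(z.shape,bool);V[:235]=1
m=V&(z>.045)&(z<.075)&(abs(X[...,0]-.57)<.13)&(abs(X[...,1]+.1)<.06)
p=X[m]; print('case',len(p),cv2.minAreaRect((p[:,:2]*1000).astype(np.float32)),np.percentile(p[:,2],[2,50,98]))
plan(.577,-.107,.033,88.2)
E
```

```text
time: 29.9
tool_pos: [0.5776, -0.1081, 0.0891]
tool_rot: [1.876, 1.571, 1.842]
contact_force: [0.3, 0.1, -3.1]
opening: 0.0596
time: 30.9
tool_pos: [0.5779, -0.1069, 0.0652]
tool_rot: [-0.156, 1.57, -0.188]
contact_force: [0.4, 0.6, -3.5]
opening: 0.06
case 25305 ((524.4277954101562, -104.87943267822266), (91.90445709228516, 86.02371978759766), 87.1194076538086) [0.05921243 0.06221426 0.06358504]
at [ 0.5779 -0.1069  0.0652] psi 88.18 down [ 7.e-04 -1.e-04 -1.e+00] q6 -1.85 F [ 0.4 -1.  -2. ] open 0.0598
tx 0.806 ty -0.003 tz -0.024 roll -0.00
```

View pics/w9.png

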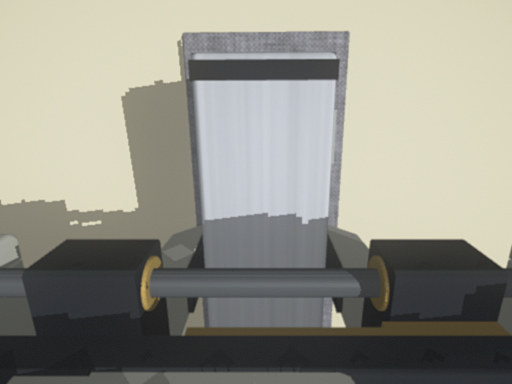

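The case (265,150) is centred on the mat and parallel to it. Its underside is 32 mm above the felt, so I'll lower by 0.8.

```bash
python3 -m crank '[{"fingers":-0.6,"tx":0.2,"ty":0,"tz":-0.02,"roll":0},{"fingers":-0.6,"tx":0.4,"ty":0,"tz":-0.02,"roll":0},{"fingers":-0.6,"tx":0.6,"ty":0,"tz":-0.02,"roll":0},{"fingers":-0.6,"tx":0.7,"ty":0,"tz":-0.02,"roll":0},{"fingers":-0.6,"tx":0.75,"ty":0,"tz":-0.02,"roll":0},{"fingers":-0.6,"tx":0.78,"ty":0,"tz":-0.02,"roll":0},{"fingers":-0.6,"tx":0.79,"ty":0,"tz":-0.02,"roll":0},{"fingers":-0.6,"tx":0.79,"ty":0,"tz":-0.02,"roll":0}]'
python3 -c "
from h import *
plan(.577,-.107,.033,88.2)"
```

```text
time: 31.95
tool_pos: [0.577, -0.1068, 0.0335]
tool_rot: [-0.043, 1.57, -0.074]
contact_force: [-1.1, 0.2, -3.3]
opening: 0.0596
at [ 0.577  -0.1068  0.0335] psi 88.18 down [ 3.e-04 -0.e+00 -1.e+00] q6 -1.85 F [-1.1  0.2 -3.3] open 0.0596
tx 0.012 ty -0.005 tz -0.001 roll -0.00
```

Still carrying the weight (-3.3 N); a touch lower, then release and retreat.

```bash
python3 -m crank '[{"fingers":-0.6,"tx":0.02,"ty":0,"tz":0,"roll":0},{"fingers":-0.6,"tx":0.03,"ty":0,"tz":0,"roll":0},{"fingers":-0.6,"tx":0.04,"ty":0,"tz":0,"roll":0},{"fingers":-0.6,"tx":0.04,"ty":0,"tz":0,"roll":0},{"fingers":-0.6,"tx":0.04,"ty":0,"tz":0,"roll":0},{"fingers":0.4,"tx":0.03,"ty":0,"tz":0,"roll":0},{"fingers":0.7,"tx":0.02,"ty":0,"tz":0,"roll":0},{"fingers":0.9,"tx":0,"ty":0,"tz":0,"roll":0}]'
python3 -m crank '[{"fingers":0.9,"tx":0,"ty":0,"tz":0,"roll":0},{"fingers":0.9,"tx":-0.2,"ty":0,"tz":0,"roll":0},{"fingers":0.9,"tx":-0.8,"ty":0,"tz":0,"roll":0},{"fingers":0.9,"tx":-1.6,"ty":0,"tz":0,"roll":0},{"fingers":0.9,"tx":-2.6,"ty":0,"tz":-0.5,"roll":0},{"fingers":0.9,"tx":-3.6,"ty":0.5,"tz":-1.5,"roll":0},{"fingers":0.9,"tx":-4,"ty":1,"tz":-3,"roll":0},{"fingers":0.9,"tx":-4,"ty":1,"tz":-4.3,"roll":0}]'
python3 -m crank '[{"fingers":0.9,"tx":0,"ty":0,"tz":0,"roll":0},{"fingers":0.9,"tx":0,"ty":0,"tz":0,"roll":0},{"fingers":0.9,"tx":0,"ty":0,"tz":0,"roll":0},{"fingers":0.9,"tx":0,"ty":0,"tz":0,"roll":0},{"fingers":0.9,"tx":0,"ty":0,"tz":0,"roll":0},{"fingers":0.9,"tx":0,"ty":0,"tz":0,"roll":0},{"fingers":0.9,"tx":0,"ty":0,"tz":0,"roll":0},{"fingers":0.9,"tx":0,"ty":0,"tz":0,"roll":0}]'
python3 - <<'E'
from h import *
for n in('scene','top'):
    im,d,X=grab(n,n+'9.png');C=cols(im,X);z=X[...,2]
    m=(z>.022)&(z<.04)&(abs(X[...,0]-.577)<.13)&(abs(X[...,1]+.107)<.055)
    p=X[m]; 
    if len(p)>50: print(n,'case',len(p),cv2.minAreaRect((p[:,:2]*1000).astype(np.float32)),np.percentile(p[:,2],[2,50,98]))
    p=X[C['p']&(z>.028)&(np.hypot(X[...,0]-.443,X[...,1]+.338)<.03)]
    if len(p)>9: print('ball',len(p),sphere(p,.018))
    near=np.hypot(X[...,0]-.425,X[...,1]-.324)<.06
    for k,a in(('y',.046),('b',.064)):
        p=X[near&C[k]&(z>a)]
        if len(p)>9: print(k,len(p),cv2.minEnclosingCircle((p[:,:2]*1000).astype(np.float32)),np.percentile(p[:,2],[5,50,95]))
print(observe()['tool_pos'],observe()['contact_force'])
E
```

```text
time: 32.95
tool_pos: [0.577, -0.1068, 0.0333]
tool_rot: [0.671, 1.571, 0.639]
contact_force: [-0.4, -0.1, -0.8]
opening: 0.0797
time: 33.95
tool_pos: [0.4052, -0.0605, 0.1949]
tool_rot: [-0.253, 1.567, -0.283]
contact_force: [0.7, 0.7, 0.9]
opening: 0.0873
time: 34.95
tool_pos: [0.4063, -0.0613, 0.1933]
tool_rot: [1.399, 1.571, 1.368]
contact_force: [-0.2, -1.3, 0.6]
opening: 0.0871
scene case 1597 ((578.1779174804688, -106.68317413330078), (63.47446823120117, 190.95689392089844), 88.42854309082031) [0.02465793 0.02959669 0.03278171]
ball 150 [ 0.4444 -0.338   0.0298]
y 52 ((428.6424865722656, 321.7783508300781), 31.835803985595703) [0.04637675 0.0504581  0.05319135]
b 121 ((427.5237731933594, 321.2566833496094), 24.122982025146484) [0.06486996 0.06891739 0.07199788]
top case 1172 ((582.1818237304688, -107.59906005859375), (61.80104064941406, 174.28038024902344), 88.4718246459961) [0.02512678 0.02971389 0.03358617]
ball 131 [ 0.4432 -0.3399  0.03  ]
y 42 ((425.9786376953125, 322.8714904785156), 31.996030807495117) [0.04679942 0.05142692 0.05447723]
b 169 ((425.26055908203125, 322.0167541503906), 24.181385040283203) [0.06601525 0.0697912  0.0724402 ]
[ 0.40628017 -0.06133367  0.19333204] [-0.35690485  0.35548905  0.10460355]
```

View pics/scene9.png

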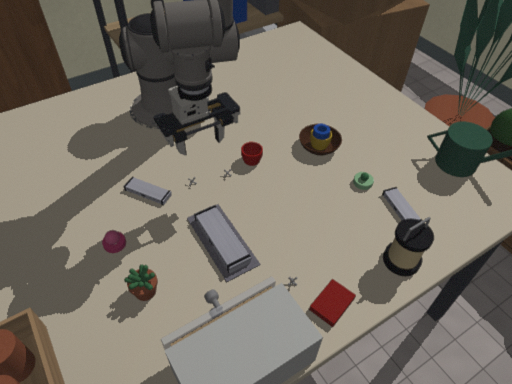

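The scene picture shows the ball in the pink rest (115,240), the nested cups in the bowl (320,137) and the case on the mat (221,240). The marble and plant look untouched and the arm is clear. Handing in.

```bash
python3 -c "
from cell import hand_in; print(hand_in())"
```

```text
the job is handed in; nothing more can be done
None
```

All four pieces were put away in the order asked, and I handed the job in at about 35 s of the 115 s. The hand-in gave no verdict.

My last camera checks, from the scene and top views:
- **Ball:** its centre is 30 mm up in the pink rest, within about 2 mm of the rest's axis.
- **Yellow cup:** its rim is level at about 52 mm, and it stands within about 2–5 mm of the bowl's centre (the scene view gives the larger figure).
- **Blue cup:** its rim is at 70 mm, so it is fully down in the yellow cup, with the axes about 1–2 mm apart.
- **Case:** it lies flat with its top at about 30 mm, within about 1 mm of the mat's centre and parallel to within about 0.5°.
- **Plant and marble:** both look unmoved in the last picture; I did not measure them again.
- **Robot:** the gripper was clear of everything and read no contact force beyond noise.

One reading disagreed: the top view gave the case as 174 mm long and its centre 5 mm further out. The scene view measured the full 191 mm, so I relied on that. Either value is inside the 14 mm tolerance.

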